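# Clamp a soft fire brick to the set force

## Robot

A 7-joint arm with a two-finger parallel gripper is mounted at the origin on a cart in front of the work surface, level with it; the furniture and walls round the work are solid. World frame = base frame: x ahead of the robot, y to its left, z up, the work surface at z = 0. Lengths are in m, angles in rad, forces in N, time in s.
With the tool pointing down it reaches from about 0.425 to 0.825 m from the base axis. Payload 3.6 kg.
Tool frame: the origin (TCP) lies at the very end of the fingers, on their centre line; the grasp point (between the pads) lies 19 mm behind it (hold_point_z is the distance from the TCP to the grasp point, in m); z points along the fingers, y is the line along which they close (so a half turn about z gives the same grasp; the last joint's range is limited). The gripper opens to 93 mm and grips with 3 to 60 N. Pads are 15 mm wide; open, the fingers measure 128 mm over their backs; the gripper's body (75 mm by 188 mm) begins 65 mm behind the grasp point.
Start: joints at [1.119, 0.615, -0.013, 1.423, 0.008, 1.103, -0.04], TCP at [0.268, -0.592, 0.198] pointing down, gripper open.
Joint ranges: [-3.12, 3.12], [-0.3, 2.06], [-1.34, 1.32], [0.26, 2.42], [-1.36, 4.5], [0.01, 1.98], [-2.84, 2.84]. Speed limits (rad/s): [2.79, 2.79, 3.14, 3.14, 3.14, 3.14, 3.14].

## Interface

Orientations are given as a rotation vector (axis times angle).
In Python, from plant import * gives the robot as it stands.
- The arm moves only by the tool carry_out, never from a script. Its argument "series" is one flat list of numbers, 4 for each row, row after row: the shift along the tool's x, y, z in cm, then the turn about the tool's z in degrees. In form: [dx, dy, dz, roll, dx, dy, dz, roll, ...]. A call has 1 to 20 rows; each row is the pose to reach, as a shift and turn from the pose commanded when the call began, along the tool's axes at that moment; what a row does not reach only later rows make up. A row lasts 1/10 s, in which the tool goes at most 50 mm and 8.59 degrees, less where a joint would pass 70% of its speed; a pose out of reach is approached as far as the arm can. A call with a gripper value outside its range is refused whole. "gripper" is the opening in per cent of the stroke, from 0 (shut) to 100 (fully open), set as the call begins (left out, the last holds). The fingers move at their own pace and stop on an object; "squeeze" is the grip in N (left out, the last holds). Time passes only in rows, so rows that repeat a pose let the fingers close. It gives the time, the measured TCP pose, the force, the opening and the grip force at its end, in the units of the state.
- read_state(): the state, without advancing time (a new reading comes with each control period).
- read_camera(name): name is "side" or "top"; returns the picture (400x640x3 uint8, red, green, blue); there is no depth.
- camera_params(name): a dict with "fx", "fy", "cx", "cy" (pixels), "position" and "orientation" of the camera in the world. Camera axes: x right, y down, z forward; pixel columns grow to the right and rows downward; lengths in m; the calibration is good to about 2 mm. A picture is of the moment at which its call begins. camera_params takes no time and is no camera call.
- finish_job(): hands the job in; it is judged then, once.
Trained networks look in the newest picture that a camera, given by its name, has taken for a name from the list of things; names that differ only in an ending like _2 or _b are one class to them, and where a whole thing is asked for, a point or a joint stands for the part that bears it (a point fixed in the world has none). Each returns a list of dicts, best first, with "p" (0 to 1); they miss things now and then, are a little off and sometimes report something else, mostly with a low value. They report only what shows in the picture. A call takes as long as a camera call.
- recognise(camera, thing): "rect" ([centre column, centre row, width, height] in pixels, round what is visible of it).
- place_of(camera, thing): "centre" ([row, column] in pixels: a listed point, or the origin of a listed thing).
The state is a dict: "t": time; "q": joint angles; "joint_velocities": joint speeds; "joint_torque": joint torques, N m; "tcp_pos": TCP position; "orientation": TCP orientation; "ft_force": force on the tool from outside, world axes, zero at the start; "moment": the same for the moment, N m; "finger_gap": opening from 0.0 (shut) to 1.0 (fully open); "grip_force": force on a finger pad.
Only numpy, scipy, OpenCV 4.12 (cv2) and the standard library are available. Lean on these libraries where they do the work, as an engineer would, in place of code of your own. Each camera call takes 0.05 s, during which the arm holds its last target. There are 200 camera calls.

## Task

Load the soft fire brick into the green bench clamp: slide it lengthwise along the bed, between the guide rails, until its end is fully home against the end stop, pushing gently, and take your hand off it. Then wind the clamp down with its crank, clockwise from above, until the red tab pops out of the brass capsule, and stop right there: the soft brick crumbles if it is tightened much further. Leave the brick clamped and the other things on the bench where they are.

Things in the scene. Friction and masses are not known exactly. Their poses are not given: they have to be found in the camera images.
- fire_brick: grey soft fire brick lying flat on the bench: a block 58 (its x) x 115 (its y) x 40 mm high, 0.1 to 0.2 kg; origin at the centre of its underside
- bench_clamp: green bench clamp bolted down. Origin on the bench top below the screw axis; x from its open front (robot side) to the column at the back (x 61 to 79 mm, top z 144), z up. Base x -110 to 90, 126 mm wide over the lugs; steel bed at z 16 from x -110. An arm reaches over the bed from the column to x = -19, underside z about 103, top 128; the crank is on top of it, the capsule and pad below
- channel_mouth (a point): middle of the channel's flared mouth, on the bed (z 16 mm), 58 mm in front of the screw axis; axes as the clamp's. Two steel guide rails, 14 mm above the bed, are 84 mm apart here, narrow over the next 26 mm to a channel 62 mm wide, and run on 62 mm along x to the end stop
- clamp_home (a point): point on the bed (z 16 mm) in the channel, axes as the clamp's: the origin of the brick is here when the brick lies lengthwise in the channel, home against the end stop
- end_stop: dark steel block at the back end of the channel, part of the clamp, 28 mm high; its front face, which the brick must meet, lies 30 mm behind the screw axis. Axes and origin are those of the clamp
- clamp_bed: steel strip of the clamp that the brick lies on, top at z 16 mm; axes and origin are those of the clamp. Above its far end the rubber-faced pad, 30 mm across, hangs on a spring under the brass capsule, 1.5 to 7 mm above a loaded brick (the arm's height on the column differs each time and is not measured). From touching, the spring shortens about 1.3 mm until the tab is let go at about 23 N
- indicator_tab (a joint): red plastic tab, 16 x 5 mm, in a slot in the front (robot side) of the brass capsule 75 to 90 mm above the bench; in m: 0 = in, flush with the capsule; it jumps out to 0.014 towards the clamp's front when the pad presses with the set force, and stays out. Some 0.9 rad of the crank further would crush the brick
- crank (a joint): turn of the crank on the screw, rad; grows clockwise seen from above = tightening, sinking 5 mm a turn. At 0 the crank arm points to the clamp's +x (back); it starts within 0.9 rad of that. Turning takes about 3 N at the handle; the screw stays where it is left. 
- screw_axis (a point): point on the screw axis 150 mm above the bench, axes as the clamp's; the crank's hub is here. The crank handle is an upright black grip, 17 mm thick, 42 mm from this axis, from z 153 to 193 mm at first (3 mm more or less); hub and crank arm end below its foot by z 159. The grip revolves freely on its pin, so it can be held and led round in a circle without turning the wrist
- parts_case: clear sorting case with small parts, 111 x 172 x 33 mm, bystander
- mug: green and white striped mug, 95 mm high, bystander
- hammer: small bench hammer lying on the bench, 234 mm long, bystander
- pocket_scale: black pocket scale, 73 x 74 x 44 mm, bystander
- ring_clamp: wooden ring clamp lying on the bench, 133 mm long, bystander
- pencil: yellow pencil, 170 mm long, bystander
- polish_bottle: white bottle with a black cap, 35 mm across, 81 mm high, bystander

How it is judged:
On the way, in this order (a step that is already met when the one before it is completed fails the run):
1. the brick lies flat in the channel, fully home against the end stop, with the robot's hand off it (x of fire_brick in the frame of clamp_home between -0.0025 and 0.004 m and y of fire_brick in the frame of clamp_home between -0.005 and 0.005 m and z of fire_brick in the frame of clamp_home between -0.003 and 0.003 m and angle between the y axis of fire_brick and the x axis of clamp_home, either way round below 0.08 rad and angle between fire_brick's own z axis and vertical below 0.05 rad and contact force between the fingers and fire_brick below 0.5 N), for 0.2 s.
2. the clamp is wound down on the brick, still home, until the red tab pops out (x of fire_brick in the frame of clamp_home between -0.0025 and 0.004 m and y of fire_brick in the frame of clamp_home between -0.005 and 0.005 m and z of fire_brick in the frame of clamp_home between -0.003 and 0.003 m and angle between the y axis of fire_brick and the x axis of clamp_home, either way round below 0.08 rad and angle between fire_brick's own z axis and vertical below 0.05 rad and value of joint indicator_tab above 0.008 m and contact force between fire_brick and clamp_bed above 20 N), for 0.2 s.
At the end, for the whole second after the job is handed in: The brick lies flat, lengthwise in the channel, within 2.5 mm of the end stop, at rest; the red tab is out (over 8 mm) and the brick is clamped down on the bed with 20 to 36 N (the tab pops at about 24 N) (all of step 2 and contact force between fire_brick and clamp_bed below 36 N and linear speed of fire_brick below 0.01 m/s); the robot touches nothing.
It fails at once if the brick is crushed: with the tab out, it is pressed on the bed with more than 36 N, about 0.9 rad of the crank beyond where the tab pops (contact force between fire_brick and clamp_bed above 36 N and value of joint indicator_tab above 0.004 m).
It fails at once if the brick is rammed against the end stop with more than 30 N (contact force between fire_brick and end_stop above 30 N).
It fails at once if another thing on the bench is moved more than 20 mm (distance of any of parts_case, mug, hammer, pocket_scale, ring_clamp, pencil, polish_bottle from where it was at the start of the episode above 0.02 m).
It also fails if it takes over 72 s, if anything falls off the work surface, if the arm or the gripper's body presses on something with over 40 N, if the wrist force passes 120 N, or if a joint passes its speed limit or range.

## Working session

There is one attempt and no reset: what is moved stays moved. The work goes in short steps, Python scripts to look and compute and a tool call to move; the robot and the scene stay as the last step left them, time stands still between calls to the robot, and variables do not carry over. Pictures are saved under pics/ and viewed, at most 10 in all, crops included, and the job is handed in when it is done.

Besides the shell and the picture viewer there is one more tool, called after ">>>" by a JSON object that holds its "name" and its "arguments". carry_out: Moves the arm, as the interface text tells. Its arguments: {"type":"object","properties":{"series":{"type":"array","items":{"type":"number"}},"gripper":{"type":"number"},"squeeze":{"type":"number"}},"required":["series"]}

```bash
mkdir -p pics; cat > h.py <<'E'
from plant import *
import numpy as np, cv2
from scipy.spatial.transform import Rotation as R
def ray(cam,u,v):
    c=camera_params(cam); o=np.array(c["orientation"],float)
    M=R.from_rotvec(o).as_matrix() if o.shape==(3,) else (o if o.shape==(3,3) else R.from_quat(o).as_matrix())
    return np.array(c["position"]), M@np.array([(u-c["cx"])/c["fx"],(v-c["cy"])/c["fy"],1.])
def at(cam,u,v,z):
    p,d=ray(cam,u,v); return p+d*(z-p[2])/d[2]
def proj(cam,P):
    c=camera_params(cam); M=R.from_rotvec(c["orientation"]).as_matrix()
    q=M.T@(np.array(P)-c["position"]); return c["fx"]*q[0]/q[2]+c["cx"], c["fy"]*q[1]/q[2]+c["cy"]
def snap(cam,name,crop=None,s=1):
    im=read_camera(cam)[:,:,::-1]
    if crop: a,b,c,d=crop; im=im[b:d,a:c]
    cv2.imwrite("pics/"+name,cv2.resize(im,None,fx=s,fy=s,interpolation=cv2.INTER_CUBIC))
E
python3 - <<'E'
from h import *
np.set_printoptions(precision=4,suppress=True)
for c in("top","side"): print(c,camera_params(c)); snap(c,c+"0.png")
for c in("top","side"):
  for t in("fire_brick","channel_mouth","clamp_home","screw_axis","bench_clamp","crank"):
    r=place_of(c,t); print(c,t,r[:2])
    if t in("fire_brick","crank"): print(recognise(c,t)[:2])
E
```

```text
top {'fx': 427.4634689299562, 'fy': 427.4634689299562, 'cx': 318.43316670658294, 'cy': 194.42445450747545, 'position': array([0.3673, 0.1642, 1.1493]), 'orientation': array([-2.1003,  2.1054, -0.1367])}
side {'fx': 432.1497726162452, 'fy': 432.1497726162452, 'cx': 315.49426688314577, 'cy': 201.07415373414776, 'position': array([0.4074, 1.4474, 0.6638]), 'orientation': array([-0.1247,  2.5779, -1.6438])}
top fire_brick [{'centre': [234.8, 289.4], 'p': 0.94}]
[{'rect': [291.1, 233.2, 28.5, 47.7], 'p': 0.69}]
top channel_mouth [{'centre': [203.9, 386.2], 'p': 0.93}]
top clamp_home [{'centre': [195.2, 387.2], 'p': 0.82}]
top screw_axis [{'centre': [168.7, 392.8], 'p': 0.91}, {'centre': [120.8, 328.3], 'p': 0.65}]
top bench_clamp [{'centre': [185.9, 389.3], 'p': 0.62}]Traceback (most recent call last):
  File "<stdin>", line 6, in <module>
ValueError: it knows: bench_clamp, channel_mouth, clamp_bed, clamp_home, end_stop, fire_brick, hammer, mug, parts_case, pencil, pocket_scale, polish_bottle, ring_clamp, screw_axis
```

View pics/top0.png

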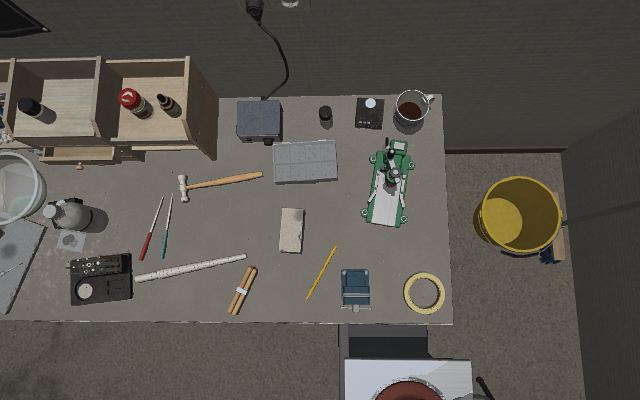

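View pics/side0.png

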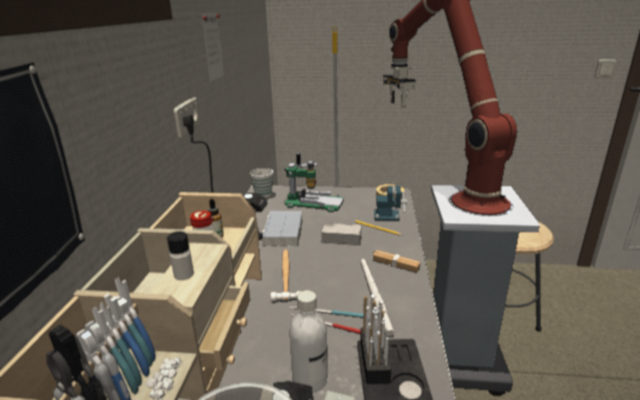

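```bash
python3 - <<'E'
from h import *
np.set_printoptions(precision=4,suppress=True)
read_camera("side")
Z=dict(fire_brick=0,channel_mouth=.016,clamp_home=.016,screw_axis=.15,bench_clamp=0)
from itertools import product
for t in Z:
  ps={}
  for c in("top","side"):
    r=place_of(c,t)
    if r: v,u=r[0]["centre"]; ps[c]=ray(c,u,v); print(t,c,r[0],at(c,u,v,Z[t]))
for c in ("top","side"):
  for t in ("fire_brick","bench_clamp","polish_bottle","mug","pocket_scale","hammer","pencil","ring_clamp","parts_case"): print(c,t,recognise(c,t)[:1])
s=read_state(); print(s["t"],s["tcp_pos"],s["orientation"],R.from_rotvec(s["orientation"]).as_matrix(),s["finger_gap"])
E
```

```text
fire_brick top {'centre': [234.8, 289.4], 'p': 0.94} [0.468  0.3022 0.    ]
fire_brick side {'centre': [235.1, 340.8], 'p': 0.91} [0.4778 0.2717 0.    ]
channel_mouth top {'centre': [203.9, 386.2], 'p': 0.93} [0.5483 0.0421 0.016 ]
channel_mouth side {'centre': [201.2, 326.0], 'p': 0.58} [0.5431 0.0592 0.016 ]
clamp_home top {'centre': [195.2, 387.2], 'p': 0.82} [0.5719 0.0389 0.016 ]
clamp_home side {'centre': [198.6, 320.5], 'p': 0.86} [0.5649 0.0382 0.016 ]
screw_axis top {'centre': [168.7, 392.8], 'p': 0.91} [0.6118 0.0387 0.15  ]
screw_axis side {'centre': [166.2, 312.2], 'p': 0.57} [0.588  0.0657 0.15  ]
bench_clamp top {'centre': [185.9, 389.3], 'p': 0.62} [0.6004 0.0307 0.    ]
top fire_brick [{'rect': [291.1, 233.2, 28.5, 47.7], 'p': 0.69}]
top bench_clamp [{'rect': [390.1, 183.1, 55.1, 90.4], 'p': 0.73}]
top polish_bottle [{'rect': [326.5, 118.0, 8.8, 22.0], 'p': 0.64}]
top mug [{'rect': [417.4, 108.8, 40.9, 35.7], 'p': 0.81}]
top pocket_scale [{'rect': [369.5, 113.8, 31.8, 28.5], 'p': 0.87}]
top hammer []
top pencil [{'rect': [323.6, 271.9, 22.9, 44.0], 'p': 0.49}]
top ring_clamp [{'rect': [242.0, 291.9, 28.8, 42.6], 'p': 0.77}]
top parts_case [{'rect': [304.9, 163.8, 66.4, 48.7], 'p': 0.78}]
side fire_brick [{'rect': [342.5, 233.2, 37.4, 23.8], 'p': 0.7}]
side bench_clamp [{'rect': [312.1, 184.2, 63.6, 55.7], 'p': 0.8}]
side polish_bottle []
side mug [{'rect': [260.8, 183.8, 19.8, 25.7], 'p': 0.61}]
side pocket_scale [{'rect': [255.1, 203.8, 25.6, 18.7], 'p': 0.81}]
side hammer [{'rect': [284.0, 277.4, 25.0, 50.7], 'p': 0.87}]
side pencil []
side ring_clamp [{'rect': [395.2, 262.9, 46.7, 20.9], 'p': 0.67}]
side parts_case [{'rect': [280.8, 229.2, 38.6, 30.9], 'p': 0.62}]
1.85 [ 0.2685 -0.5919  0.1981] [-3.0706 -0.6639  0.    ] [[ 0.9107  0.4131 -0.    ]
 [ 0.4131 -0.9107  0.0001]
 [ 0.     -0.0001 -1.    ]] 0.9960567976909886
```

The top view shows the brick at (291,231), the clamp at (389,183) with its crank over (391,157), and the pencil and scales clear of the path. The side view shows the clamp at (312,184) and the brick at (342,234). I'll zoom in.

```bash
python3 - <<'E'
import cv2
im=cv2.imread("pics/top0.png")[130:265,265:430]
cv2.imwrite("pics/z.png",cv2.resize(im,None,fx=4.4,fy=4.4,interpolation=cv2.INTER_CUBIC))
E
```

```text
(no output)
```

View pics/z.png

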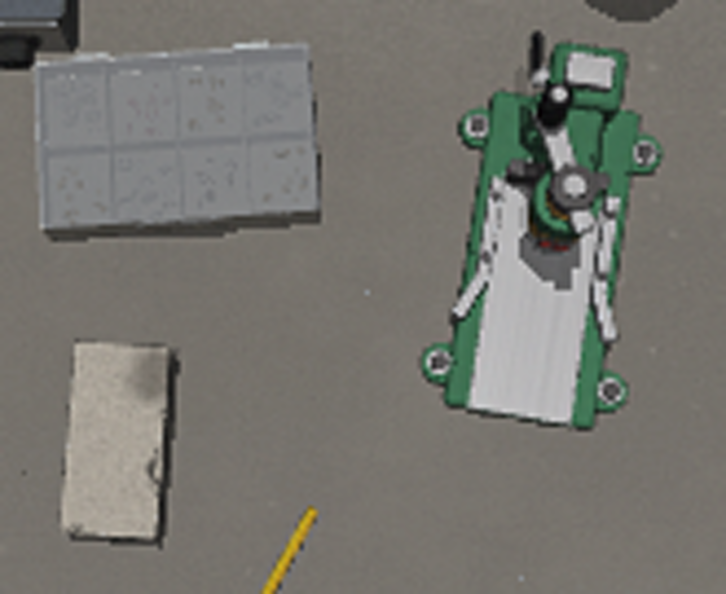

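The zoom shows the crank hub at about (575,184) and the grip top at (559,94). The bed's front edge runs (468,408)–(574,424), and the brick's top corners are (77,342), (169,347), (158,540) and (63,533). The flared rails are visible. The next step is converting these to world positions.

```bash
python3 - <<'E'
from h import *
np.set_printoptions(precision=4,suppress=True)
f=lambda x,y,z: at("top",265+(x+.5)/4.4-.5,130+(y+.5)/4.4-.5,z)
lug=[f(*p,.012) for p in((437,362),(611,391),(477,126),(645,153))]
print("lugs",*lug)
fm=(lug[0]+lug[1])/2; bm=(lug[2]+lug[3])/2; d=bm-fm; print("axis ang",np.degrees(np.arctan2(d[1],d[0])),"mid-lug",(fm+bm)/2,"len",np.linalg.norm(d))
a,b=f(468,408,.016),f(574,424,.016); print("front",a,b,(a+b)/2,"w",np.linalg.norm(a-b))
e=d/np.linalg.norm(d); print("screw from front",(a+b)/2+.11*e)
h=f(575,184,.158); print("hub",h); g=f(559,94,.193); print("grip",g,np.linalg.norm((g-h)[:2]),np.degrees(np.arctan2(*(g-h)[1::-1])))
c=[f(*p,.04) for p in((77,342),(169,347),(158,540),(63,533))]; print("brick",*c,np.mean(c,0))
l=(c[0]+c[1]-c[2]-c[3])/2; w=(c[0]+c[3]-c[1]-c[2])/2
print(np.linalg.norm(l),np.linalg.norm(w),np.degrees(np.arctan2(l[1],l[0])),np.degrees(np.arctan2(w[1],w[0])))
# handle from side picture detection
E
```

```text
lugs [0.5277 0.1014 0.012 ] [ 0.5095 -0.0028  0.012 ] [0.6754 0.0742 0.012 ] [ 0.6571 -0.0285  0.012 ]
axis ang -10.159098466748164 mid-lug [0.5924 0.0361 0.012 ] len 0.1500059722235225
front [0.4991 0.0835 0.016 ] [0.4892 0.0204 0.016 ] [0.4941 0.052  0.016 ] w 0.0638239840217119
screw from front [0.6024 0.0326 0.016 ]
hub [0.6031 0.0341 0.158 ]
grip [0.6432 0.0455 0.193 ] 0.041645334067645076 15.951289780632868
brick [0.5369 0.3177 0.04  ] [0.5336 0.2624 0.04  ] [0.4191 0.2678 0.04  ] [0.4232 0.324  0.04  ] [0.4782 0.293  0.04  ]
0.11425110889867215 0.05591290427991749 -2.9481010066751225 86.19122435548859
```

```bash
cat >> h.py <<'E'
S=np.array([.6026,.0337]); YAW=-10.0
E_=np.array([np.cos(np.radians(YAW)),np.sin(np.radians(YAW))]); N_=np.array([-E_[1],E_[0]])
def cl(x,y=0,z=0): return [*(S+x*E_+y*N_),z]
def rel(pts,yaw=None):
    s=read_state(); M=R.from_rotvec(s["orientation"]).as_matrix(); y0=np.degrees(np.arctan2(M[1,0],M[0,0]))
    print("t",s["t"],"tcp",np.round(s["tcp_pos"],4),"yaw",round(y0,2),"tilt",np.round(M[:,2],4),"F",np.round(s["ft_force"],1),"gap",s["finger_gap"],"grip",s["grip_force"])
    for p in pts: print(np.round(p,4),"->",np.round(M.T@(np.array(p)-s["tcp_pos"])*100,2), "" if yaw is None else round(y0-yaw,2))
E
python3 -c "
from h import *
rel([[.45,-.15,.2],[.46,.08,.2],[.4378,.2953,.12],[.4378,.2953,.06]],-3.3)"
```

```text
t 1.85 tcp [ 0.2685 -0.5919  0.1981] yaw 24.4 tilt [-0.e+00  1.e-04 -1.e+00] F [-0.1 -0.6 -0.3] gap 0.9960567976909886 grip 0.0
[ 0.45 -0.15  0.2 ] -> [ 34.79 -32.75  -0.18] 27.7
[0.46 0.08 0.2 ] -> [ 45.2  -53.28  -0.18] 27.7
[0.4378 0.2953 0.12  ] -> [ 52.07 -73.8    7.82] 27.7
[0.4378 0.2953 0.06  ] -> [ 52.07 -73.8   13.82] 27.7
```

>>> {"name": "carry_out", "arguments": {"series": [3,-2.8,0,0,7,-6.5,0,0,11,-10.3,0,4,15,-14,0,8,19,-17.8,0,12,23,-21.6,0,16,27,-25.4,0,20,31,-29,0,24,34.8,-32.8,0,27.7,36.5,-36.5,0,27.7,38.3,-40,0,27.7,40,-43,0,27.7,41.7,-46.5,0,27.7,43.5,-50,0,27.7,45.2,-53.3,0,27.7,46.4,-57,2,27.7,47.6,-60.5,3,27.7,48.8,-64,4,27.7,50.1,-68,5,27.7,51.3,-71.5,6,27.7], "gripper": 100}}

```text
t: 3.85
tcp_pos: [0.44, 0.2734, 0.1381]
orientation: [-3.139, 0.089, -0.001]
ft_force: [0.6, 0.0, 0.4]
finger_gap: 0.999
grip_force: 0.0
```

```bash
python3 -c "
from h import *
rel([[.4378,.2953,.10],[.4378,.2953,.05],[.4378,.2953,.015]],-3.3)
snap('top','t1.png',(240,170,400,290),4.5)
print(place_of('top','fire_brick')[:1])"
```

```text
t 3.85 tcp [0.44   0.2734 0.1381] yaw -3.26 tilt [ 6.e-04  1.e-03 -1.e+00] F [0.6 0.  0.4] gap 0.9992222820884182 grip 0.0
[0.4378 0.2953 0.1   ] -> [-0.35 -2.17  3.81] 0.04
[0.4378 0.2953 0.05  ] -> [-0.35 -2.16  8.81] 0.04
[0.4378 0.2953 0.015 ] -> [-0.36 -2.16 12.31] 0.04
[{'centre': [115.9, 413.6], 'p': 0.51}]
```

>>> {"name": "carry_out", "arguments": {"series": [-0.3,-1.5,1,0,-0.4,-2.2,3,0,-0.4,-2.2,6,0,-0.4,-2.2,9,0,-0.4,-2.2,11,0,-0.4,-2.2,12,0,-0.4,-2.2,12.3,0,-0.4,-2.2,12.3,0,-0.4,-2.2,12.3,0]}}

```text
t: 4.85
tcp_pos: [0.4385, 0.2937, 0.0162]
orientation: [-3.139, 0.091, -0.003]
ft_force: [-0.3, -0.2, 0.2]
finger_gap: 1.001
grip_force: 0.0
```

>>> {"name": "carry_out", "arguments": {"series": [0,0,0,0,0,0,0,0,0,0,0,0,0,0,0,0,0,0,0,0,0,0,0,0,0,0,0,0,0,0,0,0,0,0,0,0,0,0,0,0], "gripper": 40, "squeeze": 35}}

```text
t: 5.85
tcp_pos: [0.4376, 0.2941, 0.0154]
orientation: [-3.139, 0.09, -0.001]
ft_force: [-1.6, 1.4, 3.4]
finger_gap: 0.618
grip_force: 34.9
```

```bash
python3 -c "
from h import *
rel([cl(-.145,0,.13),cl(-.145,0,.05)],-10)"
```

```text
t 5.85 tcp [0.4376 0.2941 0.0154] yaw -3.28 tilt [ 4.0e-04  1.2e-03 -1.0e+00] F [-1.6  1.4  3.4] gap 0.6175048175387522 grip 34.94624197483063
[0.4598 0.0589 0.13  ] -> [  3.56  23.34 -11.48] 6.72
[0.4598 0.0589 0.05  ] -> [ 3.56 23.35 -3.48] 6.72
```

>>> {"name": "carry_out", "arguments": {"series": [0,0,-1,0,0,0,-3,0,0,0,-6,0,0,1,-8,0,0.3,3,-9,1,0.7,5.5,-9,2,1.1,8,-9,3,1.5,10.5,-9,4,2,13,-9,5,2.4,15.5,-9,6,2.8,18,-9,6.7,3.2,20.5,-9,6.7,3.5,22.5,-9,6.7,3.6,23.3,-9,6.7,3.6,23.3,-9,6.7,3.6,23.3,-9,6.7]}}

```text
t: 7.45
tcp_pos: [0.4598, 0.0595, 0.1052]
orientation: [-3.129, 0.272, 0.001]
ft_force: [-0.5, 0.4, -1.8]
finger_gap: 0.618
grip_force: 34.9
```

```bash
python3 -c "
from h import *
rel([cl(-.145,0,.05),cl(-.145,0,.032)],-10)
snap('side','s2.png',(260,130,420,250),5)
"
```

```text
t 7.45 tcp [0.4598 0.0595 0.1052] yaw -9.95 tilt [-5.e-04  5.e-04 -1.e+00] F [-0.5  0.4 -1.8] gap 0.6181727921181487 grip 34.94610071182251
[0.4598 0.0589 0.05  ] -> [0.01 0.06 5.52] 0.05
[0.4598 0.0589 0.032 ] -> [0.02 0.06 7.32] 0.05
```

View pics/s2.png

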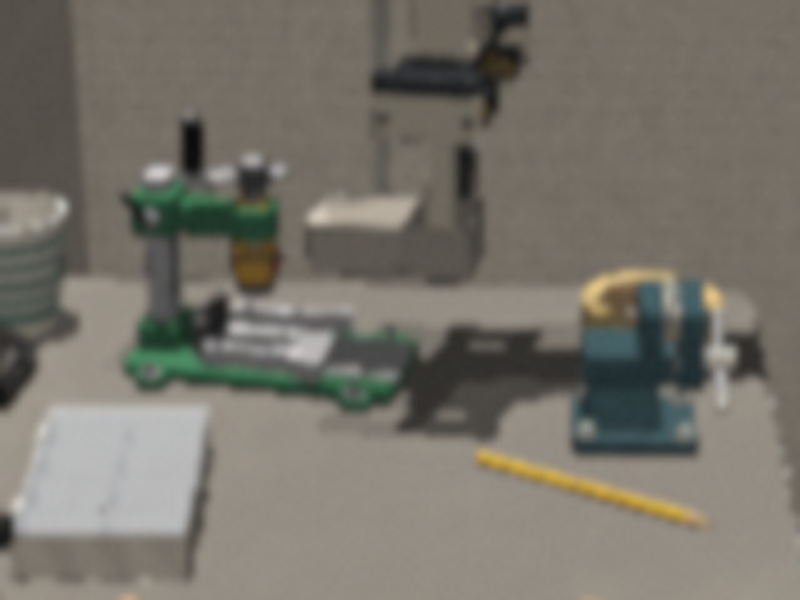

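The brick hangs level at (390,240) in front of the clamp, its front end about 30 px short of the capsule (255,255). I'll lower it onto the bed.

>>> {"name": "carry_out", "arguments": {"series": [0,0,1,0,0,0,2.5,0,0,0,4.5,0,0,0,6,0,0,0,6.8,0,0,0,7.1,0,0,0,7.2,0,0,0,7.2,0]}}

```text
t: 8.3
tcp_pos: [0.4605, 0.0589, 0.0335]
orientation: [-3.129, 0.273, -0.001]
ft_force: [-0.7, -0.2, -1.4]
finger_gap: 0.618
grip_force: 34.9
```

```bash
python3 -c "
from h import *
rel([cl(-.145,0,.0315),cl(-.068,0,.0315)],-10)
snap('top','t3.png',(340,130,430,255),4.7)
"
```

```text
t 8.3 tcp [0.4605 0.0589 0.0335] yaw -9.99 tilt [ 9.e-04  3.e-04 -1.e+00] F [-0.7 -0.2 -1.4] gap 0.6179358500721434 grip 34.94532644748688
[0.4598 0.0589 0.0315] -> [-0.07  0.01  0.2 ] 0.01
[0.5356 0.0455 0.0315] -> [7.63 0.01 0.2 ] 0.01
```

View pics/t3.png

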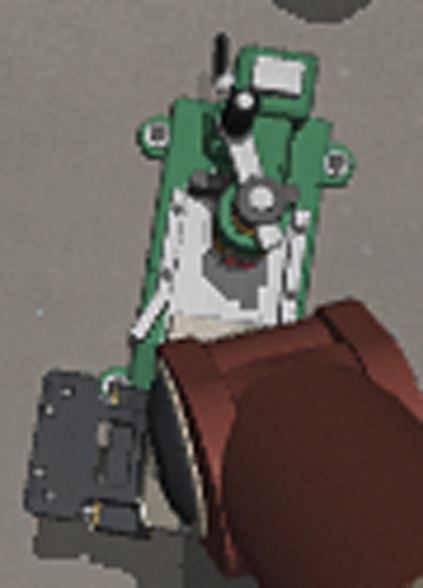

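The arm covers most of the brick, but its front edge shows at about (200,325), between the rail flares. I'll set it down, loosen the grip and slide it in slowly.

>>> {"name": "carry_out", "arguments": {"series": [0,0,0.2,0,0,0,0.2,0,0.5,0,0.2,0,1,0,0.2,0,1.6,0,0.2,0,2.2,0,0.2,0,2.8,0,0.2,0,3.4,0,0.2,0,4,0,0.2,0,4.5,0,0.2,0,5,0,0.2,0,5,0,0.2,0], "squeeze": 14}}

```text
t: 9.55
tcp_pos: [0.5105, 0.0498, 0.0314]
orientation: [-3.129, 0.275, -0.002]
ft_force: [-1.4, 0.6, 3.2]
finger_gap: 0.622
grip_force: 14.0
```

```bash
python3 -c "
from h import *
rel([cl(-.068,0,.0315)],-10)"
```

```text
t 9.55 tcp [0.5105 0.0498 0.0314] yaw -10.03 tilt [ 1.3e-03  3.0e-04 -1.0e+00] F [-1.4  0.6  3.2] gap 0.6217251979248138 grip 13.98340255022049
[0.5356 0.0455 0.0315] -> [ 2.55 -0.01 -0.01] -0.03
```

>>> {"name": "carry_out", "arguments": {"series": [0.4,0,0,0,0.8,0,0,0,1.2,0,0,0,1.6,0,0,0,1.9,0,0,0,2.1,0,0,0,2.3,0,0,0,2.3,0,0,0], "squeeze": 12}}

```text
t: 10.35
tcp_pos: [0.5314, 0.0462, 0.0314]
orientation: [-3.129, 0.274, 0.003]
ft_force: [-3.8, 1.4, 4.9]
finger_gap: 0.621
grip_force: 12.0
```

>>> {"name": "carry_out", "arguments": {"series": [0.08,0,0,0,0.16,0,0,0,0.24,0,0,0,0.3,0,0,0,0.3,0,0,0]}}

```text
t: 10.85
tcp_pos: [0.5333, 0.0459, 0.0314]
orientation: [-3.13, 0.273, 0.006]
ft_force: [-5.5, 0.6, 7.0]
finger_gap: 0.619
grip_force: 12.0
```

>>> {"name": "carry_out", "arguments": {"series": [0.08,0,0,0,0.16,0,0,0,0.24,0,0,0,0.3,0,0,0,0.3,0,0,0]}}

```text
t: 11.35
tcp_pos: [0.5334, 0.0458, 0.0313]
orientation: [3.129, -0.272, -0.014]
ft_force: [-9.0, 1.2, 12.0]
finger_gap: 0.618
grip_force: 12.0
```

>>> {"name": "carry_out", "arguments": {"series": [0.1,0,-0.03,0,0.2,0,-0.05,0,0.3,0,-0.05,0,0.3,0,-0.05,0]}}

```text
t: 11.75
tcp_pos: [0.5338, 0.0457, 0.0311]
orientation: [3.129, -0.271, -0.023]
ft_force: [-11.6, 2.5, 9.5]
finger_gap: 0.626
grip_force: 12.0
```

>>> {"name": "carry_out", "arguments": {"series": [0,0,0,0,0,0,0,0,-0.4,0,0,0,-0.4,0,0,0,-0.4,0,0,0,-0.4,0,0,0], "gripper": 100}}

```text
t: 12.35
tcp_pos: [0.5373, 0.045, 0.0317]
orientation: [-3.13, 0.274, -0.001]
ft_force: [-0.1, 0.3, 0.5]
finger_gap: 0.998
grip_force: 0.0
```

```bash
python3 -c "
from h import *
rel([cl(-.068,0,.0315),cl(-.12,0,.0315)],-10)
snap('side','s4.png',(285,150,355,220),8)
snap('top','t4.png',(350,150,420,240),6)
"
```

```text
t 12.35 tcp [0.5373 0.045  0.0317] yaw -10.01 tilt [ 5.e-04 -0.e+00 -1.e+00] F [-0.1  0.3  0.5] gap 0.9984224672293429 grip 0.0
[0.5356 0.0455 0.0315] -> [-0.17 -0.02  0.02] -0.01
[0.4844 0.0545 0.0315] -> [-5.37 -0.02  0.02] -0.01
```

View pics/s4.png

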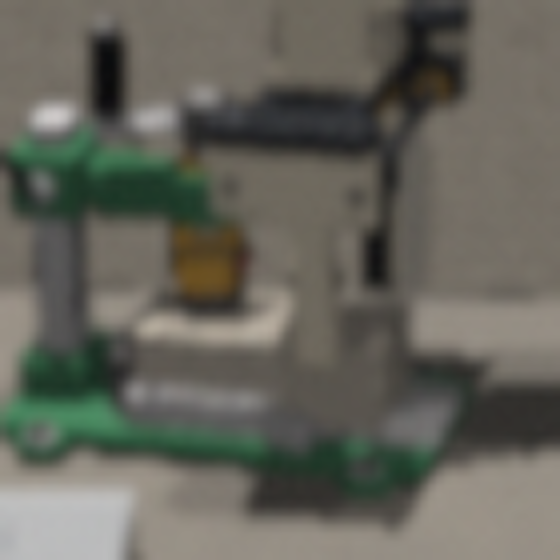

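The brick sits against the dark stop at about (118,350) with the pad just above its top at (215,300). I'll lift the hand out and go above the crank grip.

>>> {"name": "carry_out", "arguments": {"series": [-0.3,0,-1,0,-0.6,0,-2.5,0,-2,0,-3,0,-5,0,-4,0,-7,0,-7,0,-7.5,0,-11,0,-7.5,0,-15,0,-7.5,0,-19,0,-7.5,0,-20,0,-7.5,0,-20,0]}}

```text
t: 13.45
tcp_pos: [0.464, 0.0583, 0.2342]
orientation: [-3.128, 0.274, -0.009]
ft_force: [-1.1, 0.4, -0.8]
finger_gap: 1.002
grip_force: 0.0
```

```bash
python3 -c "
from h import *
a=np.radians(16)
G=lambda z:[S[0]+.042*np.cos(a),S[1]+.042*np.sin(a),z]
rel([G(.23),G(.2),G(.165)],-10)
snap('side','s5.png',(285,150,355,220),8)
for c in('top','side'):
  r=place_of(c,'fire_brick'); print(c,[at(c,q['centre'][1],q['centre'][0],.016) for q in r[:1]],r[:1])
print('home',cl(-.0275),[proj(c,cl(-.0275,0,.016)) for c in('side','top')], 'rear top corners side', proj('side',cl(-.085,.029,.056)),proj('side',cl(.03,.029,.056)),'tab',proj('side',cl(-.019,0,.0825)),proj('side',cl(-.033,0,.0825)),'grip',proj('side',G(.193)),proj('top',G(.193)))
"
```

```text
t 13.45 tcp [0.464  0.0583 0.2342] yaw -10.0 tilt [ 5.6e-03  9.0e-04 -1.0e+00] F [-1.1  0.4 -0.8] gap 1.0023224376141306 grip 0.0
[0.643  0.0453 0.23  ] -> [17.85 -1.82  0.52] 0.0
[0.643  0.0453 0.2   ] -> [17.84 -1.81  3.52] 0.0
[0.643  0.0453 0.165 ] -> [17.82 -1.81  7.02] 0.0
top [] []
side [array([0.55833585, 0.03863763, 0.016     ])] [{'centre': [198.7, 322.3], 'p': 0.92}]
home [np.float64(0.5755177867921643), np.float64(0.03847532488584059), 0] [(np.float64(317.56720460003476), np.float64(198.56667354494272)), (np.float64(387.30505619387), np.float64(193.85317124898918))] rear top corners side (np.float64(330.8530703781162), np.float64(193.06413799971892)) (np.float64(299.46761074794915), np.float64(190.06939792130595)) tab (np.float64(314.83728956860773), np.float64(181.30130905919964)) (np.float64(318.6260401469596), np.float64(181.63781996238458)) grip (np.float64(296.6830684655113), np.float64(152.13053476761286)) (np.float64(391.75835079720747), np.float64(151.0630880616187))
```

View pics/s5.png

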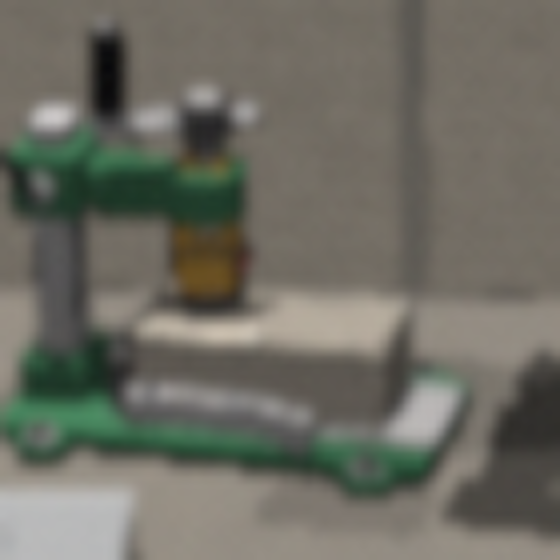

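The brick stands flat in the channel, but its near corners at about (135,325) and (388,355) look 1–2 px short of where I predicted them. I'll check by pushing gently from behind with the fingers closed.

>>> {"name": "carry_out", "arguments": {"series": [0,0,2,0,0,0,6,0,0,0,10,0,0,0,14,0,0,0,17,0,0,0,19,0,0,0,20,0,0,0,20.5,0,0,0,20.5,0,2,0,20.5,0,3,0,20.5,0,3.6,0,20.5,0,4,0,20.5,0,4,0,20.5,0], "gripper": 0, "squeeze": 10}}

```text
t: 15.0
tcp_pos: [0.5028, 0.0511, 0.0269]
orientation: [-3.129, 0.274, -0.001]
ft_force: [-0.5, 0.4, -0.4]
finger_gap: 0.004
grip_force: 0.0
```

```bash
python3 -c "
from h import *
rel([cl(-.0925,0,.03)],-10)"
```

```text
t 15.0 tcp [0.5028 0.0511 0.0269] yaw -10.02 tilt [ 6.e-04  1.e-04 -1.e+00] F [-0.5  0.4 -0.4] gap 0.0037293682120072102 grip 0.0
[0.5115 0.0498 0.03  ] -> [ 0.88 -0.02 -0.3 ] -0.02
```

>>> {"name": "carry_out", "arguments": {"series": [0.1,0,0,0,0.2,0,0,0,0.3,0,0,0,0.4,0,0,0,0.4,0,0,0]}}

```text
t: 15.5
tcp_pos: [0.5064, 0.0505, 0.0266]
orientation: [-3.13, 0.274, 0.0]
ft_force: [-0.6, 1.0, 0.5]
finger_gap: 0.001
grip_force: 0.0
```

>>> {"name": "carry_out", "arguments": {"series": [0.1,0,0,0,0.2,0,0,0,0.3,0,0,0,0.4,0,0,0,0.4,0,0,0]}}

```text
t: 16.0
tcp_pos: [0.5065, 0.0504, 0.0262]
orientation: [3.129, -0.272, -0.012]
ft_force: [-5.8, 1.6, 5.2]
finger_gap: 0.005
grip_force: 3.2
```

>>> {"name": "carry_out", "arguments": {"series": [0.1,0,0,0,0.2,0,0,0,0.2,0,0,0]}}

```text
t: 16.3
tcp_pos: [0.5065, 0.0503, 0.026]
orientation: [3.129, -0.271, -0.018]
ft_force: [-8.1, 1.3, 6.7]
finger_gap: 0.005
grip_force: 4.5
```

>>> {"name": "carry_out", "arguments": {"series": [-0.8,0,0,0,-2,0,-1,0,-3,0,-5,0,-3,0,-10,0,-3,1,-15,0,-2,4,-19,0,-1,8,-21,0,0,12.5,-21,0,0,17,-21,0,0,21.5,-21,0,0,25,-21,0,0,25,-21,0], "gripper": 100}}

```text
t: 17.5
tcp_pos: [0.4669, -0.2039, 0.2375]
orientation: [3.123, -0.292, 0.003]
ft_force: [0.4, -0.2, 0.4]
finger_gap: 0.976
grip_force: 0.0
```

```bash
python3 - <<'E'
from h import *
rel([])
im=read_camera('top'); crop=im[140:235,350:425,::-1].copy()
cv2.imwrite('pics/t6.png',cv2.resize(crop,None,fx=6,fy=6,interpolation=cv2.INTER_CUBIC))
r=place_of('top','fire_brick'); print([at('top',q['centre'][1],q['centre'][0],.016) for q in r[:1]],r[:1],'home',cl(-.0275))
for P in (cl(-.085,.029,.056),cl(-.085,-.029,.056),cl(-.11,.032,.016),cl(-.11,-.032,.016)):
    u,v=proj('top',P); print((u+.5-350)*6,(v+.5-140)*6)
E
```

```text
t 17.5 tcp [ 0.4669 -0.2039  0.2375] yaw -10.67 tilt [ 0.0014 -0.0052 -1.    ] F [ 0.4 -0.2  0.4] gap 0.9761540986608358 grip 0.0
[array([0.57431721, 0.04064745, 0.016     ])] [{'centre': [194.3, 386.5], 'p': 0.65}] home [np.float64(0.5755177867921643), np.float64(0.03847532488584059), 0]
149.35392805737138 428.3393236932646
284.6093981978538 451.06946143408567
126.93506251021904 495.3427532052912
271.4693544248079 519.9599675427951
```

View pics/t6.png

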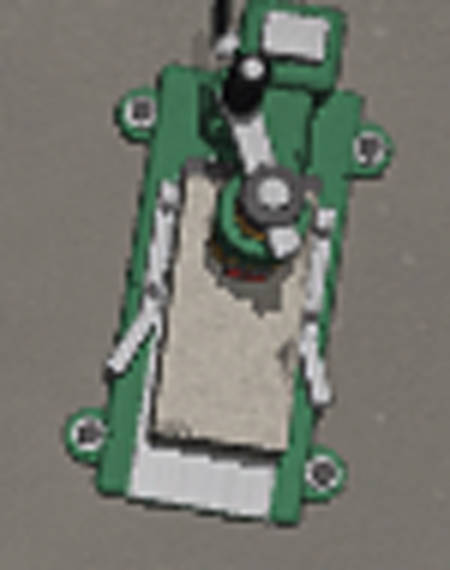

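Seen from above, the brick's rear edge at (152,434)–(282,452) matches the predicted home position to about 1 mm, and its far end meets the dark stop at (200,167). The brick is home and the hand is off it. The grip top is at (253,68).

```bash
python3 - <<'E'
from h import *
print(at('top',350+253.5/6-.5,140+68.5/6-.5,.193))
a=np.radians(16)
G=lambda z:[S[0]+.042*np.cos(a),S[1]+.042*np.sin(a),z]
rel([G(.23),G(.2),G(.166)],-10)
E
```

```text
[0.64332193 0.04528591 0.193     ]
t 17.6 tcp [ 0.4688 -0.1974  0.2373] yaw -10.14 tilt [ 1.8e-03 -4.0e-04 -1.0e+00] F [ 0.1  1.  -0.3] gap 0.9941432961036646 grip 0.0
[0.643  0.0453 0.23  ] -> [ 12.87 -26.96   0.75] -0.14
[0.643  0.0453 0.2   ] -> [ 12.86 -26.96   3.75] -0.14
[0.643  0.0453 0.166 ] -> [ 12.86 -26.96   7.15] -0.14
```

>>> {"name": "carry_out", "arguments": {"series": [1,-2,0,0,3,-6,0,0,5,-10,0,0,7,-14.5,0,0,9,-19,0,0,11,-23,0,0,12.5,-26,0,0,12.9,-27,0.5,0,12.9,-27,0.5,0,12.9,-27,0.5,0]}}

```text
t: 18.6
tcp_pos: [0.6418, 0.0454, 0.2315]
orientation: [3.128, -0.275, -0.002]
ft_force: [0.3, -0.6, 0.1]
finger_gap: 0.999
grip_force: 0.0
```

```bash
python3 - <<'E'
from h import *
a=np.radians(16)
G=lambda z:[S[0]+.042*np.cos(a),S[1]+.042*np.sin(a),z]
rel([G(.2),G(.166)],-10)
E
```

```text
t 18.6 tcp [0.6418 0.0454 0.2315] yaw -10.05 tilt [-0.0012 -0.0016 -1.    ] F [ 0.3 -0.6  0.1] gap 0.9988036890806318 grip 0.0
[0.643  0.0453 0.2   ] -> [ 0.12 -0.01  3.15] -0.05
[0.643  0.0453 0.166 ] -> [ 0.12 -0.02  6.55] -0.05
```

>>> {"name": "carry_out", "arguments": {"series": [0.1,0,1,0,0.1,0,3,0,0.1,0,5,0,0.1,0,6,0,0.1,0,6.5,0,0.1,0,6.5,0]}}

```text
t: 19.2
tcp_pos: [0.6435, 0.0457, 0.1663]
orientation: [3.129, -0.275, -0.001]
ft_force: [0.1, 1.5, 0.7]
finger_gap: 1.001
grip_force: 0.0
```

>>> {"name": "carry_out", "arguments": {"series": [0,0,0,0,0,0,0,0,0,0,0,0,0,0,0,0,0,0,0,0,0,0,0,0,0,0,0,0,0,0,0,0,0,0,0,0,0,0,0,0,0,0,0,0,0,0,0,0], "gripper": 0, "squeeze": 15}}

```text
t: 20.4
tcp_pos: [0.6438, 0.0465, 0.1667]
orientation: [-3.13, 0.274, 0.0]
ft_force: [-0.3, 0.7, -0.5]
finger_gap: 0.156
grip_force: 15.0
```

```bash
cat >> h.py <<'E'
def arc(a0,a1,step,tag=""):
    "rows in the tool frame: from crank world angle a0 to a1 (deg, falling = clockwise), z sinking 5 mm/turn"
    for k,a in enumerate(np.arange(a0-step,a1-1e-6,-step)):
        f=lambda t:.042*np.array([np.cos(np.radians(t)),np.sin(np.radians(t))])
        d=f(a)-f(a0); x=d@E_; y=-(d@N_); print(f"{x*100:.2f}, {y*100:.2f}, {(a0-a)/360*.5:.2f}, 0,",end=" ")
    print()
def look():
    im=read_camera("side").astype(int); u,v=proj("side",cl(-.022,0,.0825)); u=int(u);v=int(v)
    w=im[v-6:v+10,u-6:u+14]; m=(w[...,0]>w[...,1]*1.6)&(w[...,0]>w[...,2]*1.6)&(w[...,0]>60)
    n=(w[...,0]-w[...,1]>50)&(w[...,1]-w[...,2]<25)
    print("red",m.sum(),n.sum(),[(int(c)+u-6,int(r)+v-6,tuple(map(int,w[r,c]))) for r,c in zip(*np.where(n))][:12])
def ang():
    s=read_state(); d=np.array(s["tcp_pos"][:2])-S; print("ang",np.degrees(np.arctan2(d[1],d[0])),"rad",np.linalg.norm(d))
E
python3 -c "
from h import *
rel([]);ang();look()
arc(16,-164,9)
arc(-164,-344,9)"
```

```text
t 20.4 tcp [0.6438 0.0465 0.1667] yaw -10.01 tilt [-1.e-04  0.e+00 -1.e+00] F [-0.3  0.7 -0.5] gap 0.15567038310638778 grip 14.99999625433702
ang 17.261253943010033 rad 0.04311983956073285
red 0 0 []
0.24, 0.61, 0.01, 0, 0.38, 1.26, 0.03, 0, 0.42, 1.91, 0.04, 0, 0.36, 2.57, 0.05, 0, 0.20, 3.21, 0.06, 0, -0.07, 3.81, 0.07, 0, -0.42, 4.37, 0.09, 0, -0.86, 4.86, 0.10, 0, -1.37, 5.28, 0.11, 0, -1.93, 5.62, 0.12, 0, -2.55, 5.86, 0.14, 0, -3.19, 6.00, 0.15, 0, -3.85, 6.04, 0.16, 0, -4.50, 5.98, 0.17, 0, -5.14, 5.81, 0.19, 0, -5.75, 5.55, 0.20, 0, -6.30, 5.20, 0.21, 0, -6.80, 4.76, 0.23, 0, -7.22, 4.25, 0.24, 0, -7.55, 3.68, 0.25, 0, 
-0.24, -0.61, 0.01, 0, -0.38, -1.26, 0.03, 0, -0.42, -1.91, 0.04, 0, -0.36, -2.57, 0.05, 0, -0.20, -3.21, 0.06, 0, 0.07, -3.81, 0.07, 0, 0.42, -4.37, 0.09, 0, 0.86, -4.86, 0.10, 0, 1.37, -5.28, 0.11, 0, 1.93, -5.62, 0.12, 0, 2.55, -5.86, 0.14, 0, 3.19, -6.00, 0.15, 0, 3.85, -6.04, 0.16, 0, 4.50, -5.98, 0.17, 0, 5.14, -5.81, 0.19, 0, 5.75, -5.55, 0.20, 0, 6.30, -5.20, 0.21, 0, 6.80, -4.76, 0.23, 0, 7.22, -4.25, 0.24, 0, 7.55, -3.68, 0.25, 0,
```

>>> {"name": "carry_out", "arguments": {"series": [0.24,0.61,0.01,0,0.38,1.26,0.03,0,0.42,1.91,0.04,0,0.36,2.57,0.05,0,0.2,3.21,0.06,0,-0.07,3.81,0.07,0,-0.42,4.37,0.09,0,-0.86,4.86,0.1,0,-0.86,4.86,0.1,0]}}

```text
t: 21.35
tcp_pos: [0.6257, -0.0008, 0.1656]
orientation: [3.129, -0.275, -0.003]
ft_force: [-0.4, 3.0, -0.3]
finger_gap: 0.157
grip_force: 15.0
```

```bash
python3 -c "
from h import *
rel([cl(.042*np.cos(np.radians(-46)),.042*np.sin(np.radians(-46)),.1655)]);ang();look();snap('side','s7.png',(270,130,350,200),8)"
```

```text
t 21.35 tcp [ 0.6257 -0.0008  0.1656] yaw -10.05 tilt [-1.7e-03 -6.0e-04 -1.0e+00] F [-0.4  3.  -0.3] gap 0.15692163215484964 grip 15.000800927518867
[ 0.6261 -0.0011  0.1655] -> [0.05 0.03 0.01] 
ang -56.21154141790463 rad 0.04146903692132212
red 0 0 []
```

View pics/s7.png

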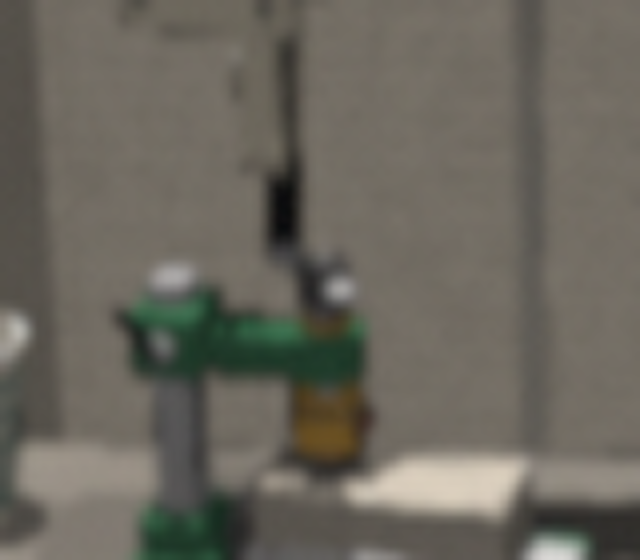

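The grip, black at (283,205), has followed the hand round to the clamp's side. The tab shows as a dim red dot at (367,415), still in. I'll continue turning.

```bash
cat >> h.py <<'E'
def row():
    im=read_camera("side"); print("t",read_state()["t"])
    for v in (180,181,182,183): print(v,[tuple(map(int,im[v,u])) for u in range(313,323)])
E
python3 -c "
from h import *
row(); arc(-56,-156,10); arc(-156,-356,20)"
```

```text
t 21.5
180 [(83, 64, 34), (76, 61, 36), (76, 66, 52), (95, 88, 79), (111, 105, 96), (116, 110, 101), (116, 110, 100), (118, 112, 103), (116, 111, 102), (117, 111, 101)]
181 [(79, 63, 36), (68, 55, 35), (65, 53, 40), (82, 72, 65), (105, 98, 90), (115, 109, 99), (115, 110, 100), (115, 110, 100), (115, 109, 100), (116, 109, 101)]
182 [(83, 65, 37), (66, 52, 34), (62, 46, 37), (80, 68, 62), (103, 96, 88), (112, 105, 96), (114, 108, 99), (114, 108, 99), (115, 109, 100), (113, 107, 98)]
183 [(89, 68, 34), (71, 55, 35), (69, 53, 44), (89, 79, 72), (106, 99, 91), (113, 107, 98), (114, 107, 98), (114, 109, 99), (114, 109, 99), (113, 107, 99)]
-0.57, 0.46, 0.01, 0, -1.21, 0.82, 0.03, 0, -1.90, 1.05, 0.04, 0, -2.62, 1.17, 0.06, 0, -3.36, 1.16, 0.07, 0, -4.08, 1.02, 0.08, 0, -4.76, 0.75, 0.10, 0, -5.39, 0.38, 0.11, 0, -5.94, -0.10, 0.12, 0, -6.40, -0.67, 0.14, 0, 
-0.59, -1.33, 0.03, 0, -0.70, -2.79, 0.06, 0, -0.29, -4.19, 0.08, 0, 0.56, -5.37, 0.11, 0, 1.77, -6.19, 0.14, 0, 3.19, -6.54, 0.17, 0, 4.64, -6.39, 0.19, 0, 5.95, -5.75, 0.22, 0, 6.96, -4.70, 0.25, 0, 7.56, -3.36, 0.28, 0,
```

>>> {"name": "carry_out", "arguments": {"series": [-0.57,0.46,0.01,0,-1.21,0.82,0.03,0,-1.9,1.05,0.04,0,-2.62,1.17,0.06,0,-3.36,1.16,0.07,0,-4.08,1.02,0.08,0,-4.76,0.75,0.1,0,-5.39,0.38,0.11,0,-5.94,-0.1,0.12,0,-6.4,-0.67,0.14,0,-6.4,-0.67,0.14,0]}}

```text
t: 22.6
tcp_pos: [0.5656, 0.0159, 0.1644]
orientation: [3.127, -0.274, 0.004]
ft_force: [3.7, 0.4, -5.1]
finger_gap: 0.157
grip_force: 15.0
```

```bash
cat >> h.py <<'E'
def q(a0,n=40,step=10):
    rel([]); ang()
    im=read_camera("side"); d=[int(sum(im[v,u,0]-im[v,u,1].astype(int) for v in(180,181,182,183))) for u in range(313,323)]
    print("r-g per col 313..322",d)
    arc(a0,a0-n,step)
E
python3 -c "
from h import *
q(-156)"
```

```text
t 22.6 tcp [0.5656 0.0159 0.1644] yaw -10.03 tilt [ 0.0025 -0.003  -1.    ] F [ 3.7  0.4 -5.1] gap 0.15746167352960705 grip 14.996757355111185
ang -154.29452220380605 rad 0.04101851627420045
r-g per col 313..322 [76, 65, 51, 34, 27, 25, 23, 24, 22, 23]
-0.35, -0.64, 0.01, 0, -0.59, -1.33, 0.03, 0, -0.71, -2.06, 0.04, 0, -0.70, -2.79, 0.06, 0,
```

>>> {"name": "carry_out", "arguments": {"series": [-0.35,-0.64,0.03,0,-0.59,-1.33,0.06,0,-0.71,-2.06,0.08,0,-0.7,-2.79,0.1,0,-0.7,-2.79,0.1,0]}}

```text
t: 23.15
tcp_pos: [0.563, 0.0476, 0.1636]
orientation: [-3.13, 0.271, -0.0]
ft_force: [0.7, -2.4, 1.6]
finger_gap: 0.156
grip_force: 15.0
```

```bash
python3 -c "
from h import *
q(-196)"
```

```text
t 23.15 tcp [0.563  0.0476 0.1636] yaw -9.91 tilt [ 1.e-04  2.e-04 -1.e+00] F [ 0.7 -2.4  1.6] gap 0.15630539575594554 grip 15.000963092024904
ang 160.68333029550394 rad 0.0419380195099023
r-g per col 313..322 [70, 66, 55, 37, 28, 25, 23, 24, 24, 25]
0.14, -0.72, 0.01, 0, 0.40, -1.40, 0.03, 0, 0.78, -2.03, 0.04, 0, 1.26, -2.58, 0.06, 0,
```

>>> {"name": "carry_out", "arguments": {"series": [0.16,-0.72,0.01,0,0.43,-1.4,0.03,0,0.82,-2.02,0.04,0,1.3,-2.55,0.05,0,1.3,-2.55,0.05,0]}}

```text
t: 23.7
tcp_pos: [0.5811, 0.071, 0.1629]
orientation: [-3.129, 0.272, -0.001]
ft_force: [-0.7, -2.0, 3.9]
finger_gap: 0.157
grip_force: 15.0
```

```bash
python3 -c "
from h import *
q(-238)"
```

```text
t 23.7 tcp [0.5811 0.071  0.1629] yaw -9.92 tilt [ 7.0e-04  1.1e-03 -1.0e+00] F [-0.7 -2.   3.9] gap 0.15739504498886472 grip 15.003934307314921
ang 120.0000503212593 rad 0.04304422849001787
r-g per col 313..322 [73, 67, 55, 37, 28, 26, 24, 24, 22, 25]
0.58, -0.44, 0.01, 0, 1.24, -0.77, 0.03, 0, 1.94, -0.99, 0.04, 0, 2.66, -1.08, 0.06, 0,
```

>>> {"name": "carry_out", "arguments": {"series": [0.58,-0.42,0.01,0,1.24,-0.74,0.03,0,1.94,-0.95,0.04,0,2.66,-1.03,0.06,0,2.66,-1.03,0.06,0]}}

```text
t: 24.25
tcp_pos: [0.6083, 0.077, 0.1624]
orientation: [-3.127, 0.272, 0.002]
ft_force: [-0.5, -0.9, 5.6]
finger_gap: 0.155
grip_force: 15.0
```

```bash
python3 -c "
from h import *
q(-280)"
```

```text
t 24.25 tcp [0.6083 0.077  0.1624] yaw -9.95 tilt [-0.0011  0.0025 -1.    ] F [-0.5 -0.9  5.6] gap 0.15487571130565914 grip 15.005855242197867
ang 82.52882995164423 rad 0.04366274498127101
r-g per col 313..322 [74, 70, 50, 33, 26, 25, 23, 24, 24, 24]
0.73, 0.06, 0.01, 0, 1.44, 0.25, 0.03, 0, 2.10, 0.56, 0.04, 0, 2.70, 0.98, 0.06, 0,
```

>>> {"name": "carry_out", "arguments": {"series": [0.73,0.08,-0.01,0,1.44,0.27,-0.01,0,2.1,0.6,0,0,2.66,1.03,0.01,0,2.66,1.03,0.01,0]}}

```text
t: 24.8
tcp_pos: [0.6335, 0.0642, 0.162]
orientation: [-3.124, 0.271, -0.001]
ft_force: [0.8, 3.9, 3.2]
finger_gap: 0.157
grip_force: 15.0
```

```bash
python3 -c "
from h import *
q(-318)"
```

```text
t 24.8 tcp [0.6335 0.0642 0.162 ] yaw -9.9 tilt [ 0.0014  0.0058 -1.    ] F [0.8 3.9 3.2] gap 0.1569599974895722 grip 15.002196831337642
ang 44.65835654543238 rad 0.04339889444036612
r-g per col 313..322 [69, 63, 50, 33, 26, 25, 24, 25, 24, 24]
0.54, 0.50, 0.01, 0, 0.98, 1.08, 0.03, 0, 1.31, 1.74, 0.04, 0, 1.52, 2.44, 0.06, 0,
```

>>> {"name": "carry_out", "arguments": {"series": [0.52,0.52,0.01,0,0.95,1.1,0.02,0,1.26,1.76,0.03,0,1.46,2.46,0.04,0,1.46,2.46,0.04,0]}}

```text
t: 25.35
tcp_pos: [0.6451, 0.0341, 0.1616]
orientation: [-3.128, 0.274, -0.008]
ft_force: [5.0, 2.7, -1.0]
finger_gap: 0.161
grip_force: 15.0
```

```bash
python3 -c "
from h import *
q(-356)"
```

```text
t 25.35 tcp [0.6451 0.0341 0.1616] yaw -10.01 tilt [ 0.0052  0.0016 -1.    ] F [ 5.   2.7 -1. ] gap 0.16065095831769338 grip 14.999616634449922
ang 0.5674796121351314 rad 0.0424680202411636
r-g per col 313..322 [71, 73, 63, 43, 29, 25, 24, 23, 24, 26]
0.11, 0.72, 0.01, 0, 0.10, 1.46, 0.03, 0, -0.04, 2.17, 0.04, 0, -0.30, 2.86, 0.06, 0,
```

>>> {"name": "carry_out", "arguments": {"series": [0.07,0.72,0.01,0,0.02,1.46,0.03,0,-0.15,2.15,0.04,0,-0.15,2.15,0.04,0]}}

```text
t: 25.8
tcp_pos: [0.638, 0.0117, 0.1611]
orientation: [3.129, -0.275, 0.002]
ft_force: [2.7, 1.2, -1.0]
finger_gap: 0.152
grip_force: 15.0
```

```bash
python3 -c "
from h import *
q(-390)
row()"
```

```text
t 25.8 tcp [0.638  0.0117 0.1611] yaw -10.06 tilt [ 1.4e-03 -6.0e-04 -1.0e+00] F [ 2.7  1.2 -1. ] gap 0.15239676723643047 grip 14.999929812038317
ang -31.769913279965465 rad 0.04169433053247936
r-g per col 313..322 [70, 71, 76, 96, 132, 159, 119, 51, 25, 24]
-0.31, 0.66, 0.01, 0, -0.73, 1.26, 0.03, 0, -1.25, 1.78, 0.04, 0, -1.85, 2.20, 0.06, 0, 
t 25.9
180 [(84, 67, 41), (83, 66, 40), (90, 79, 64), (105, 98, 88), (115, 109, 100), (116, 110, 101), (116, 110, 101), (118, 112, 102), (117, 112, 102), (117, 111, 102)]
181 [(84, 66, 35), (80, 63, 36), (81, 69, 52), (94, 85, 76), (109, 99, 90), (115, 105, 96), (114, 106, 96), (114, 108, 99), (116, 110, 101), (115, 109, 100)]
182 [(80, 63, 35), (75, 59, 35), (73, 55, 40), (84, 60, 52), (110, 75, 68), (125, 81, 75), (123, 91, 82), (116, 103, 93), (114, 108, 99), (114, 108, 99)]
183 [(82, 64, 37), (76, 56, 36), (80, 45, 32), (96, 39, 33), (126, 44, 38), (153, 52, 47), (145, 71, 64), (124, 97, 89), (115, 108, 99), (114, 108, 99)]
```

The tab has popped: red now reaches column 319, at rows 182–183. I'll stop here, open the hand and lift straight off.

>>> {"name": "carry_out", "arguments": {"series": [0,0,0,0,0,0,0,0,0,0,0,0,0,0,0,0,0,0,0,0,0,0,-0.5,0,0,0,-2,0,0,0,-4,0,0,0,-6,0,0,0,-8,0,0,0,-9,0,0,0,-9,0,0,0,-9,0], "gripper": 60}}

```text
t: 27.2
tcp_pos: [0.637, 0.0125, 0.2507]
orientation: [3.13, -0.274, -0.002]
ft_force: [-0.8, 0.5, -0.4]
finger_gap: 0.599
grip_force: 0.0
```

```bash
python3 -c "
from h import *
q(0);snap('side','s9.png',(280,130,350,215),7)"
```

```text
t 27.2 tcp [0.637  0.0125 0.2507] yaw -10.0 tilt [-0.0012 -0.     -1.    ] F [-0.8  0.5 -0.4] gap 0.5992829386810513 grip 0.0
ang -31.64897088907149 rad 0.04040941857536947
r-g per col 313..322 [72, 71, 77, 96, 133, 166, 137, 60, 27, 23]
0.06, 0.73, 0.01, 0, 0.00, 1.46, 0.03, 0, -0.19, 2.17, 0.04, 0, -0.50, 2.83, 0.06, 0,
```

View pics/s9.png

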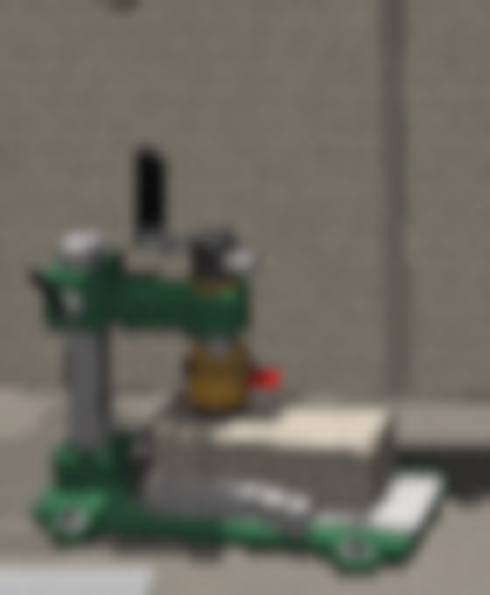

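The red tab is out at (265,378), the pad is down on the flat brick, and the hand is clear of everything. I'm handing the job in.

```bash
python3 -c "
from plant import *
print(finish_job())"
```

```text
the job is handed in; nothing more can be done
None
```

The brick is home against the end stop and clamped. I stopped winding when the red tab popped out, moved the hand clear and handed the job in at about 27 s; the hand-in gave no verdict.

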